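# Roll the wet wheel in front of the curing lamp

### The job

The varnish on the wooden wheel is wet, so do not touch it: take the hinged rack by its handle tab and tilt it so that the wheel rolls, without racing, along the rails and comes to rest centred in front of the curing lamp. Keep it still there for at least 6 seconds, and finish while still holding the rack by its handle, off its rest and about level, with the wheel in front of the lamp. Do not bump the lamp and leave the other things on the worktop alone.

Things in the scene. Friction and masses are not known exactly. Their poses are not given: they have to be found in the camera images.
- stand: fixed drying stand: plywood foot board 140 (x) x 520 (y) x 18 mm. Origin at the centre of its underside on the worktop; z up; y runs along the rack, level, from the handle end (-y) to the hinge end (+y). Carries the hinged rack and a rubber rest on which the rack lies at the start.
- rack (a joint): tilt of the rack, rad. 0 = lying on its rest, handle end 0.12 rad down; 0.12 = rails exactly level; 0.24 = upper stop, handle end 0.12 rad up. Grows as the handle is lifted; no spring, almost no friction, falls back when let go. The rack weighs about 0.55 kg, its centre of mass near the middle of the rails: lifting takes about 3 N at the handle.
- hinge (a point): a point on the rack's hinge axis, midway across the rack, 105 mm above the worktop, at y = +220 mm of the stand; the axis is parallel to the stand's x. This point's axes are the rack's and tilt with it: y along the rails (the handle is at -y), x across, z up from the rails.
- rails (a point): middle of the two straight steel rods, midway between their axes (212.5 mm from the hinge axis at -y, 12 mm above it at level). Rods 8 mm thick, axes 64 mm apart, along the rack; posts at their ends stop the wheel's spindle and let the wheel's centre travel 299 mm, from 362 mm to 63 mm from the hinge axis. A wooden board lies below, clear of the wheel. Axes as hinge.
- grip (a point): middle of the upright wooden handle tab on the end of the rack: 14 mm thick across the rack (x), 50 mm along it (y), top 20 mm above this point, clear for 35 mm below it on both sides. 445 mm from the hinge axis at -y and 35 mm above it when level: z = 140 mm level, 86 mm on the rest. Axes as hinge; grip from above, fingers closing along x.
- wheel: freshly varnished cherry wood toy-wagon wheel, 60 mm across, 30 mm thick, in one piece with its 18 mm thick, 112 mm long spindle (x axis); about 0.075 kg; origin at its centre, axes turn as it rolls. The spindle rolls on the rods, held down, at first at the handle-end posts; centre z = 130 mm level. Accelerates 1.85 m/s2 per rad from level, downhill, less friction worth 0.003 rad.
- spindle (a joint): how far the wheel and its spindle have rolled along the rods from the handle-end posts towards the hinge, m: 0 at the handle-end posts, where it starts, 0.299 at the hinge-end posts.
- lamp: fixed white curing lamp on the robot's side of the stand, 90 mm wide, 182 mm tall, with a 70 mm wide window facing the rails; a small dark ridge on top marks its centre line. Origin at the centre of its underside on the worktop, axes parallel to the stand's. The wheel is in place when its centre is at y = 0 in the lamp's axes. Its place along the rails varies.
- peg_doll: bystander, leave alone: turned cherry wood peg doll blank, 38 mm wide, 88 mm tall, standing on the far (+x) side of the stand near its hinge end. Origin at the centre of its underside.
- palette: bystander, leave alone: round white ceramic paint palette, 160 mm across, 12 mm thick, lying flat on the far (+x) side of the stand. Origin at the centre of its underside.
- spring_clamp: bystander, leave alone: chrome spring clamp, 140 x 70 x 20 mm, lying on the far (+x) side of the stand near its handle end. Origin at the centre of its underside.
- tape_dispenser: bystander, leave alone: red plastic tape dispenser, 150 x 55 mm, 85 mm tall, right of the stand. Origin at the centre of its underside.
- marble_jar: bystander, leave alone: cobalt glass jar with a steel screw-top lid, 90 mm across, 120 mm tall, left of the stand. Origin at the centre of its underside.
- varnish_tin: bystander, leave alone: small tin, 66 mm across, 75 mm tall, left of the stand. Origin at the centre of its underside.
- varnish_brush: bystander, leave alone: brush lying flat on the worktop, right of the stand. Origin at the centre of its underside.
Not all that is in view belongs to the job. Leave any pink look-alike of the lamp alone.

How it is judged:
By the outcome, as a careful person would: the job done as asked, in the order asked, and still so for the second after the job is handed in, while the arm keeps its last pose, push and grip.
It also fails if it takes over 43 s, if anything falls off the work surface, if the arm or the gripper's body presses on something with over 40 N, if the wrist force passes 120 N, or if a joint passes its speed limit or range.

### The arm

A 6-joint arm with a two-finger parallel gripper is mounted at the origin on the work surface. World frame = base frame: x ahead of the robot, y to its left, z up, the work surface at z = 0. Lengths are in m, angles in rad, forces in N, time in s.
With the tool pointing down it reaches from about 0.3 to 0.875 m from the base axis. Payload 6.4 kg.
Tool frame: the origin (TCP) lies midway between the tips of the shut fingers; the grasp point (between the pads) lies ctrl.grip_depth behind it (ctrl.grip_depth is the distance from the TCP to the grasp point, in m); x points along the fingers, y is the direction in which the jaws open and shut, and the axes are right-handed (so a half turn about x gives the same grasp; the last joint's range is limited). The gripper opens to 85 mm and grips with 20 to 120 N. Pads are 22 mm wide; open, the fingers measure 114 mm over their backs; the gripper's body (76 mm by 85 mm) begins 54 mm behind the grasp point. The pads swing forward as they close: fully open they stand 13 mm farther back than shut.
Start: joints at [0.943, 0.181, 1.607, -0, 1.354, -0.206], TCP at [0.235, 0.525, 0.231] pointing down, gripper open.
Joint ranges: [-2.99, 2.99], [-0.89, 2.07], [0.3, 2.58], [-1.14, 4.28], [0, 2.63], [-3.12, 3.12]. Speed limits (rad/s): [2.57, 2.57, 3.01, 3.14, 3.14, 3.14].

### API

Orientations are given as a unit quaternion [w, x, y, z].
In Python, from bench import ctrl gives the robot as it stands.
- The arm moves only by the tool carry_out, never from a script. Its argument "motion" is one flat list of numbers, 7 for each row, row after row: the turn, a rotation vector about the tool's x, y, z in degrees, then the shift along the tool's x, y, z in m, then the gripper's target within -1 to 1 (shut at 1, half-way at 0, fully open at -1). A call has 1 to 10 rows; each row shifts and turns the pose as measured when the row begins, along the tool's axes as they then stand; what a row does not reach is not made up. A row lasts 1/10 s, in which the tool goes at most 50 mm and 8.59 degrees, less where a joint would pass 70% of its speed; a pose out of reach is approached as far as the arm can. A call with a gripper value outside its range is refused whole. The fingers move at their own pace and stop on an object; the grip force is fixed at half the most. Time passes only in rows, so rows that do not move let the fingers close. It gives the time, the measured TCP pose, the force and the opening at its end, in the units of the state.
- ctrl.get_obs(): the state, without advancing time (a new reading comes with each control period).
- ctrl.camera(name): name is "scene" or "top"; returns the picture (400x640x3 uint8, blue, green, red); there is no depth.
- ctrl.camera_params(name): a dict with "mtx" (3x3 intrinsics, pixels), "k1" (the pictures are not rectified: a ray, as slopes to the right and down, at radius r is drawn at 1 + k1 r^2 times it, then the intrinsics apply), "pose" (4x4, takes a point from camera to world coordinates). Camera axes: x right, y down, z forward; pixel columns grow to the right and rows downward; lengths in m; the calibration is good to about 2 mm. A picture is of the moment at which its call begins. camera_params takes no time and is no camera call.
- ctrl.hand_in(): hands the job in, once; it reports no verdict.
Trained networks look in the newest picture that a camera, given by its name, has taken for a name from the list of things; names that differ only in an ending like _2 or _b are one class to them, and where a whole thing is asked for, a point or a joint stands for the part that bears it (a point fixed in the world has none). Each returns a list of dicts, best first, with "conf" (0 to 1); they miss things now and then, are a little off and sometimes report something else, mostly with a low value. They report only what shows in the picture. A call takes as long as a camera call. They do not tell look-alikes from the thing itself.
- ctrl.boxes_of(camera, thing): "point" ([x, y, z] in m, in the coordinates of the camera as it stood for that picture, good to about 4 mm: the middle of the surface that is visible of it).
- ctrl.trace(camera, thing): "pixels" (400x640 bool, what is visible of it).
- ctrl.landmark_of(camera, thing): "point" ([x, y, z] in m, in the coordinates of the camera as it stood for that picture, good to about 4 mm: a listed point, or the origin of a listed thing).
The state is a dict: "time_s": time; "q": joint angles; "dq": joint speeds; "joint_efforts": joint torques, N m; "eef_pos": TCP position; "eef_rot": TCP orientation; "wrist_force": force on the tool from outside, world axes, zero at the start; "torque": the same for the moment, N m; "opening": opening from 0.0 (shut) to 1.0 (fully open).
Only numpy, scipy, OpenCV 4.12 (cv2) and the standard library are available. Lean on these libraries where they do the work, as an engineer would, in place of code of your own. Each camera call takes 0.05 s, during which the arm holds its last target. There are 200 camera calls.

## Working session

There is one attempt and no reset: what is moved stays moved. The work goes in short steps, Python scripts to look and compute and a tool call to move; the robot and the scene stay as the last step left them, time stands still between calls to the robot, and variables do not carry over. Pictures are saved under pics/ and viewed, about 8 in all and at most 12, crops included, and the job is handed in when it is done.

Besides the shell and the picture viewer there is one more tool, called after "Emit:" by a JSON object that holds its "fn" and its "kwargs", one argument or row to a line. carry_out: Moves the arm, as the interface text tells. Its arguments: {"type":"object","properties":{"motion":{"type":"array"}},"required":["motion"]}

```bash
mkdir -p pics; cat > h.py <<'E'
from bench import ctrl
import numpy as np, cv2
def w(cam,p):
    T=np.array(ctrl.camera_params(cam)["pose"]); return (T@np.r_[p,1])[:3]
def lm(cam,n,f="landmark_of"):
    return [(round(d["conf"],2),w(cam,d["point"]).round(4).tolist()) for d in getattr(ctrl,f)(cam,n)]
def proj(cam,P):
    c=ctrl.camera_params(cam);p=np.linalg.inv(np.array(c["pose"]))@np.r_[P,1];s=p[:2]/p[2]
    s=s*(1+c["k1"]*(s@s));return (np.array(c["mtx"])@np.r_[s,1])[:2].round(0).tolist()
E
python3 - <<'E'
from h import *
for c in ["scene","top"]:
    cv2.imwrite(f"pics/{c}0.png",ctrl.camera(c))
    for n in ["stand","hinge","rails","grip","wheel","lamp"]: 
        r=lm(c,n); print(c,n,[(x,proj(c,x[1])) for x in r])
o=ctrl.get_obs();print({k:np.round(o[k],3).tolist() for k in o},ctrl.grip_depth)
E
```

```text
scene stand [((0.73, [0.5357, -0.0346, -0.0019]), [308.0, 221.0]), ((0.16, [0.6597, 0.1611, -0.0011]), [372.0, 199.0])]
scene hinge [((0.64, [0.5149, 0.1823, 0.0998]), [338.0, 157.0]), ((0.61, [0.4168, 0.0145, -0.0019]), [286.0, 198.0]), ((0.19, [0.5324, -0.0319, 0.0006]), [307.0, 219.0])]
scene rails [((0.8, [0.5337, -0.0287, 0.0888]), [308.0, 198.0])]
scene grip [((0.97, [0.5521, -0.2566, 0.0879]), [268.0, 248.0]), ((0.33, [0.3546, -0.4416, 0.0011]), [174.0, 283.0])]
scene wheel [((0.62, [0.54, -0.1762, 0.0876]), [281.0, 228.0])]
scene lamp [((0.98, [0.3809, -0.1683, -0.0034]), [242.0, 228.0]), ((0.69, [0.4167, 0.0119, -0.0027]), [285.0, 199.0]), ((0.68, [0.3443, 0.1752, 0.0023]), [295.0, 165.0])]
top stand []
top hinge [((0.88, [0.511, 0.1853, 0.1041]), [258.0, 217.0])]
top rails [((0.82, [0.5311, -0.0243, 0.0897]), [322.0, 212.0]), ((0.36, [0.7112, -0.2186, -0.0041]), [377.0, 162.0])]
top grip [((0.79, [0.5485, -0.2609, 0.0859]), [393.0, 206.0]), ((0.32, [0.7119, -0.2211, -0.0039]), [377.0, 162.0])]
top wheel [((0.55, [0.5436, -0.1712, 0.0846]), [366.0, 208.0])]
top lamp [((0.73, [0.3439, 0.1712, -0.0006]), [266.0, 266.0]), ((0.68, [0.4118, 0.0126, 0.0004]), [311.0, 247.0]), ((0.68, [0.3803, -0.1691, 0.0011]), [363.0, 256.0]), ((0.42, [0.7095, -0.2207, -0.0057]), [377.0, 162.0])]
{'time_s': 0.7, 'q': [0.943, 0.181, 1.607, -0.0, 1.354, -0.206], 'dq': [-0.001, -0.001, 0.001, -0.002, -0.002, 0.001], 'joint_efforts': [0.001, -44.471, -35.163, -0.0, 0.001, 0.0], 'eef_pos': [0.235, 0.525, 0.231], 'eef_rot': [0.691, 0.148, 0.691, -0.148], 'wrist_force': [-0.418, -0.696, -0.656], 'torque': [0.001, -0.055, -0.04], 'opening': 0.996} 0.0187
```

View pics/scene0.png

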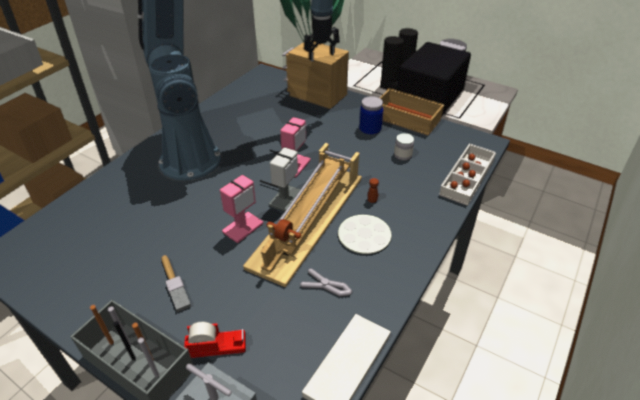

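View pics/top0.png

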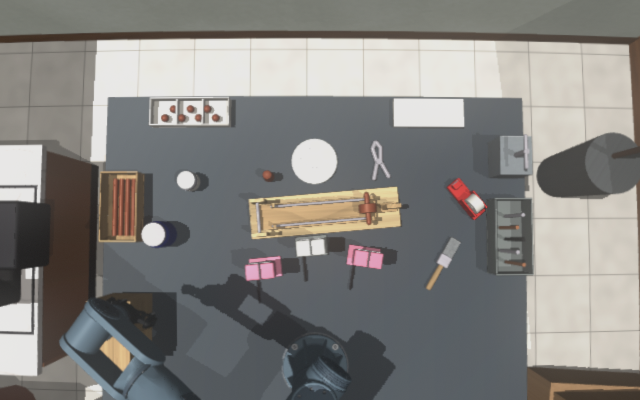

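```bash
python3 - <<'E'
from h import *
a=cv2.imread("pics/scene0.png")[110:290,215:375];b=cv2.imread("pics/top0.png")[180:290,240:410]
a=cv2.resize(a,None,fx=2.9,fy=2.9,interpolation=2);b=cv2.resize(b,None,fx=2,fy=2,interpolation=2)
c=np.zeros((a.shape[0],a.shape[1]+b.shape[1],3),np.uint8);c[:,:a.shape[1]]=a;c[:b.shape[0],a.shape[1]:]=b
cv2.imwrite("pics/crop1.png",c[:, :800]);print(c.shape)
R={}
for k in range(3):
  for c in ["scene","top"]:
    ctrl.camera(c)
    for n in ["hinge","rails","grip","lamp","wheel"]:
      r=lm(c,n)
      if n=="lamp": r=[x for x in r if np.hypot(x[1][0]-.414,x[1][1]-.012)<.03]
      if r: R.setdefault(n,[]).append(r[0][1])
for n in R: print(n,np.median(R[n],0).round(4),np.std(R[n],0).round(4),len(R[n]))
H=np.median(R["hinge"],0);G=np.median(R["grip"],0);d=(H-G)[:2];d/=np.hypot(*d)
for n in R: print(n,"along from hinge",((np.median(R[n],0)-H)[:2]@d).round(4),"across",((np.median(R[n],0)-H)[:2]@[d[1],-d[0]]).round(4))
print("yaw",np.arctan2(-d[0],d[1]))
E
```

```text
(522, 804, 3)
hinge [0.5111 0.185  0.102 ] [0.0013 0.0009 0.0029] 6
rails [ 0.533  -0.0252  0.0887] [0.002  0.0013 0.0015] 6
grip [ 0.5522 -0.2562  0.0855] [0.0019 0.0025 0.0028] 6
lamp [ 0.4144  0.0148 -0.0016] [0.0014 0.0015 0.0021] 6
wheel [ 0.5431 -0.1734  0.0844] [0.0008 0.0017 0.0025] 6
hinge along from hinge 0.0 across 0.0
rails along from hinge -0.2113 across 0.0024
grip along from hinge -0.4431 across 0.0
lamp along from hinge -0.1605 across -0.112
wheel along from hinge -0.3598 across -0.0013
yaw 0.09278506535698763
```

View pics/crop1.png

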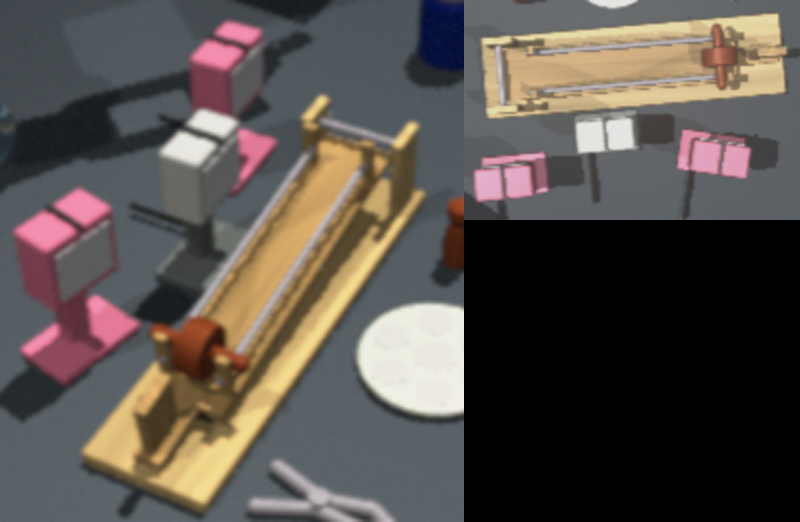

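```bash
cat >> h.py <<'E'
from scipy.spatial.transform import Rotation as R
H=np.array([.5115,.185,.105]);YAW=.089
S=R.from_euler("z",YAW)
def rack(t): return S*R.from_euler("x",.12-t)   # rack frame orientation
def pose():
    o=ctrl.get_obs();q=np.array(o["eef_rot"]);return np.array(o["eef_pos"]),R.from_quat(q[[1,2,3,0]]),o
def tool(t,sgn):  # tool orientation aligned with rack
    M=rack(t).as_matrix();x=-M[:,2];y=sgn*M[:,0];return R.from_matrix(np.c_[x,y,np.cross(x,y)])
def grip(t,off=0): return H+rack(t).apply([0,-.445,.035+off])
def tcp(t,off=0): return grip(t,off)-rack(t).apply([0,0,ctrl.grip_depth])
def delta(P,T):
    p,q,_=pose();print("turn",np.degrees((q.inv()*T).as_rotvec()).round(2),"shift",q.inv().apply(P-p).round(4),"at",p.round(4))
E
python3 - <<'E'
from h import *
p,q,o=pose();print(q.as_matrix().round(3))
for s in (1,-1):
    delta(tcp(0,.15),tool(0,s))
print(tcp(0),tcp(0,.15))
E
```

```text
[[ 0.     0.409  0.912]
 [ 0.     0.912 -0.409]
 [-1.     0.     0.   ]]
turn [60.66  6.22  3.64] shift [ 0.0145 -0.5996  0.6166] at [0.2354 0.5246 0.2313]
turn [-119.1    -4.19    7.16] shift [ 0.0145 -0.5996  0.6166] at [0.2354 0.5246 0.2313]
[ 0.55094173 -0.25699484  0.06791085] [ 0.55253778 -0.2748806   0.21683214]
```

Emit:
{"fn": "carry_out", "kwargs": {
  "motion": [0,0,0,-0.04,0,0,-1,0,0,0,0,-0.033,0.034,-1,0,0,0,0,-0.033,0.034,-1,0,0,0,0,-0.033,0.034,-1,0,0,0,0,-0.033,0.034,-1,0,0,0,0,-0.033,0.034,-1,0,0,0,0,-0.033,0.034,-1,0,0,0,0,-0.033,0.034,-1,0,0,0,0,-0.033,0.034,-1,0,0,0,0,-0.033,0.034,-1]
}}

```text
time_s: 3.5
eef_pos: [0.3975, 0.1203, 0.2745]
eef_rot: [0.695, 0.145, 0.69, -0.142]
wrist_force: [0.5, -0.4, -0.1]
opening: 1.0
```

Emit:
{"fn": "carry_out", "kwargs": {
  "motion": [0,0,0,0,-0.033,0.034,-1,0,0,0,0,-0.033,0.034,-1,0,0,0,0,-0.033,0.034,-1,0,0,0,0,-0.033,0.034,-1,0,0,0,0,-0.033,0.034,-1,0,0,0,0,-0.033,0.034,-1,0,0,0,0,-0.033,0.034,-1,8,0,0,0,0,0,-1,8,0,0,0,0,0,-1,8,0,0,0,0,0,-1]
}}

```text
time_s: 4.5
eef_pos: [0.5276, -0.2093, 0.2757]
eef_rot: [0.648, 0.294, 0.64, -0.29]
wrist_force: [0.9, 0.2, 0.6]
opening: 1.001
```

Emit:
{"fn": "carry_out", "kwargs": {
  "motion": [8,0,0,0,0,0,-1,8,0,0,0,0,0,-1,8,0,0,0,0,0,-1,8,0,0,0,0,0,-1]
}}

```text
time_s: 4.9
eef_pos: [0.5274, -0.2102, 0.2752]
eef_rot: [0.536, 0.468, 0.53, -0.462]
wrist_force: [0.6, 1.0, -0.8]
opening: 1.0
```

```bash
python3 - <<'E'
from h import *
delta(tcp(0,.13),tool(0,1));o=ctrl.get_obs();print(o["time_s"],o["wrist_force"],o["q"])
E
```

```text
turn [ 2.69  6.86 -0.58] shift [0.0784 0.0153 0.0651] at [ 0.5274 -0.2102  0.2752]
4.9 [ 0.61725961  0.98912314 -0.7901735 ] [-0.59314374  0.1222986   1.58406701  0.00863463  1.42560948 -0.72964897]
```

Emit:
{"fn": "carry_out", "kwargs": {
  "motion": [0,0,0,0,0.008,0.033,-1,0,0,0,0,0.007,0.033,-1,2.7,6.9,-0.6,0.04,0,0,-1,0,0,0,0.03,0,0,-1,0,0,0,0,0,0,-1]
}}

```text
time_s: 5.4
eef_pos: [0.5533, -0.2723, 0.2054]
eef_rot: [0.488, 0.508, 0.551, -0.448]
wrist_force: [-0.3, -0.4, -0.8]
opening: 0.997
```

```bash
python3 - <<'E'
from h import *
delta(tcp(0,0),tool(0,1))
for c in ["scene","top"]:
    im=ctrl.camera(c);print(c,lm(c,"grip"))
    p=[int(v) for v in proj(c,grip(0))];print(p)
    if c=="top": cv2.imwrite("pics/g1.png",cv2.resize(im[p[1]-50:p[1]+50,p[0]-70:p[0]+70],None,fx=5,fy=5))
E
```

```text
turn [-0.29 -0.12 -0.18] shift [ 0.1383 -0.0014  0.0014] at [ 0.5533 -0.2723  0.2054]
scene [(0.8, [0.5522, -0.257, 0.0865])]
[267, 249]
top [(0.91, [0.5489, -0.26, 0.0825]), (0.72, [0.4562, 0.5317, -0.0012]), (0.47, [0.6412, 0.4382, -0.0016])]
[392, 206]
```

View pics/g1.png

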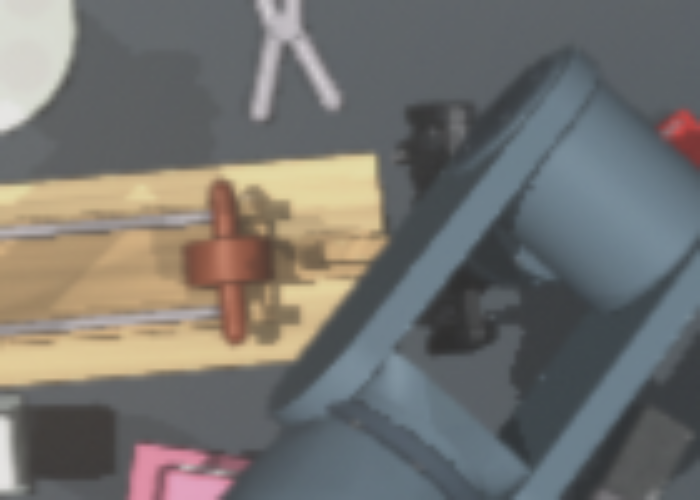

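Emit:
{"fn": "carry_out", "kwargs": {
  "motion": [0,0,0,0.04,-0.0014,0.0014,-1,0,0,0,0.04,0,0,-1,0,0,0,0.035,0,0,-1,0,0,0,0.015,0,0,-1,0,0,0,0.006,0,0,-1,0,0,0,0,0,0,-1]
}}

```text
time_s: 6.2
eef_pos: [0.5641, -0.2635, 0.0891]
eef_rot: [0.504, 0.506, 0.539, -0.446]
wrist_force: [-0.6, -0.0, -0.5]
opening: 1.0
```

```bash
python3 - <<'E'
from h import *
delta(tcp(0,0),tool(0,1));print(ctrl.get_obs()["wrist_force"])
c="scene";im=ctrl.camera(c);cv2.imwrite("pics/g2.png",cv2.resize(im[180:300,200:350],None,fx=4,fy=4))
E
```

```text
turn [ 0.26  1.45 -1.67] shift [ 0.0214 -0.0131 -0.0057] at [ 0.5641 -0.2635  0.0891]
[-0.56818863 -0.02374703 -0.54195326]
```

View pics/g2.png

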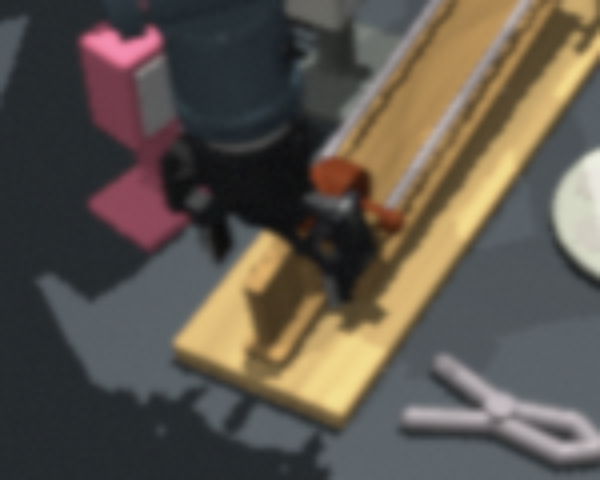

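Emit:
{"fn": "carry_out", "kwargs": {
  "motion": [0.3,1.4,-1.7,0,-0.013,-0.006,-1,0,0,0,0,0,0,-1]
}}

```text
time_s: 6.45
eef_pos: [0.5531, -0.2609, 0.0944]
eef_rot: [0.492, 0.505, 0.549, -0.448]
wrist_force: [-0.2, -0.2, 1.1]
opening: 1.002
```

```bash
python3 - <<'E'
from h import *
delta(tcp(0,0),tool(0,1));o=ctrl.get_obs();print(o["wrist_force"],o["q"],o["dq"])
E
```

```text
turn [-0.    0.34 -0.27] shift [ 0.0268 -0.0019 -0.001 ] at [ 0.5531 -0.2609  0.0944]
[-0.22984628 -0.23220192  1.09260388] [-0.67999874  0.44765022  1.56478359  0.09110503  1.20670439 -0.80445746] [ 0.00638387 -0.01901479 -0.03163272  0.01055369 -0.0339207   0.0013052 ]
```

Emit:
{"fn": "carry_out", "kwargs": {
  "motion": [0,0.3,-0.3,0.014,-0.003,-0.001,-1,0,0,0,0.012,-0.001,0,-1,0,0,0,0,0,0,-1]
}}

```text
time_s: 6.75
eef_pos: [0.5511, -0.259, 0.07]
eef_rot: [0.492, 0.505, 0.549, -0.448]
wrist_force: [0.4, -0.3, -0.6]
opening: 0.999
```

```bash
python3 - <<'E'
from h import *
delta(tcp(0,0),tool(0,1));o=ctrl.get_obs();print(o["wrist_force"])
E
```

```text
turn [ 0.02  0.34 -0.3 ] shift [ 0.0023  0.     -0.0018] at [ 0.5511 -0.259   0.07  ]
[ 0.39128188 -0.2933039  -0.5973675 ]
```

Close the gripper.

Emit:
{"fn": "carry_out", "kwargs": {
  "motion": [0,0,0,0.001,0,0,1,0,0,0,0,0,0,1,0,0,0,0,0,0,1,0,0,0,0,0,0,1,0,0,0,0,0,0,1,0,0,0,0,0,0,1,0,0,0,0,0,0,1,0,0,0,0,0,0,1]
}}

```text
time_s: 7.55
eef_pos: [0.5514, -0.2588, 0.0685]
eef_rot: [0.492, 0.505, 0.549, -0.448]
wrist_force: [1.7, -0.4, -0.5]
opening: 0.161
```

```bash
python3 - <<'E'
from h import *
delta(tcp(0,0),tool(0,1));o=ctrl.get_obs();print(o["wrist_force"],o["torque"],o["opening"])
for c in ["scene","top"]:
    im=ctrl.camera(c);print(c,lm(c,"wheel"),lm(c,"grip"))
    if c=="scene": cv2.imwrite("pics/g3.png",cv2.resize(im[180:300,200:350],None,fx=4,fy=4))
E
```

```text
turn [ 0.02  0.33 -0.3 ] shift [ 0.0008 -0.0003 -0.0018] at [ 0.5514 -0.2588  0.0685]
[ 1.66705469 -0.41922479 -0.46667173] [-0.07662011  0.34327231 -0.05318191] 0.16120304322908588
scene [(0.54, [0.5421, -0.1771, 0.0855])] [(0.62, [0.5503, -0.2554, 0.0891])]
top [(0.47, [0.5444, -0.1737, 0.083]), (0.29, [0.4513, 0.5288, -0.0012]), (0.18, [0.6401, 0.4388, -0.0019])] [(0.96, [0.5509, -0.2608, 0.081])]
```

View pics/g3.png

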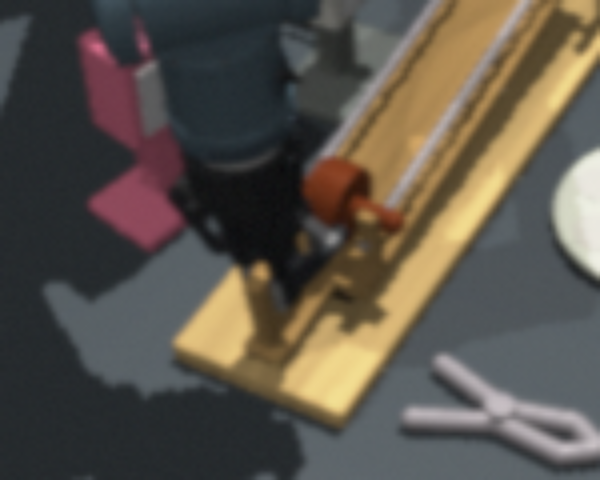

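```bash
cat >> h.py <<'E'
P0=np.array([.5514,-.2588,.0685])
def ang(p): v=S.inv().apply(p-H); return np.arctan2(v[2],-v[1])
def tilt(p): return ang(p)-ang(P0)
def wheel(n=1):
    s=[]
    for _ in range(n):
        for c in ["scene","top"]:
            ctrl.camera(c)
            for x,P in lm(c,"wheel"):
                v=S.inv().apply(np.array(P)-H)
                if abs(v[0])<.03 and -.4<v[1]<0: s.append(v[1]);break
    return s
def stat(n=1):
    p,q,o=pose();t=tilt(p);pt=np.degrees((tool(0,1).inv()*q).as_rotvec())
    print("t",round(o["time_s"],2),"tilt-level",round(t-.12,4),"by rot",(np.radians(-pt[1])-.12).round(4),"F",o["wrist_force"].round(1))
    v0=S.inv().apply(p-H);print("need to level: dtheta",round(.12-t,4),"x",round(v0[0]*1000,1))
    if n: s=wheel(n);print("wheel along",np.round(s,4),"roll",round(.362+np.mean(s),4))
E
echo
```

Emit:
{"fn": "carry_out", "kwargs": {
  "motion": [0,-0.72,0,-0.0056,0,-0.0002,1,0,-0.72,0,-0.0056,0,-0.0002,1,0,-0.72,0,-0.0056,0,-0.0002,1,0,-0.72,0,-0.0056,0,-0.0002,1,0,-0.72,0,-0.0056,0,-0.0002,1,0,-0.72,0,-0.0056,0,-0.0002,1,0,-0.72,0,-0.0056,0,-0.0002,1,0,0,0,0,0,0,1]
}}

```text
time_s: 8.65
eef_pos: [0.5516, -0.2603, 0.1114]
eef_rot: [0.519, 0.483, 0.525, -0.471]
wrist_force: [1.0, -0.9, -2.9]
opening: 0.154
```

```bash
python3 -c "
from h import *
stat(1);print(pose()[0],lm('scene','grip'),lm('top','grip'))"
```

```text
t 8.65 tilt-level -0.0239 by rot -0.0176 F [ 1.  -0.9 -2.9]
need to level: dtheta 0.0239 x 0.3
wheel along [-0.3631 -0.3614] roll -0.0002
[ 0.55156383 -0.26027442  0.11017525] [] [(0.46, [0.4528, 0.5278, -0.0012])]
```

Emit:
{"fn": "carry_out", "kwargs": {
  "motion": [0,-0.69,0,-0.0054,0,0,1,0,-0.69,0,-0.0054,0,0,1,0,-0.69,0,-0.0054,0,0,1,0,-0.69,0,-0.0054,0,0,1,0,0,0,0,0,0,1]
}}

```text
time_s: 9.45
eef_pos: [0.5515, -0.2595, 0.1322]
eef_rot: [0.53, 0.472, 0.512, -0.483]
wrist_force: [2.6, -1.9, -3.5]
opening: 0.154
```

```bash
python3 -c "
from h import *
stat(2);stat(0)"
```

```text
t 9.45 tilt-level 0.0225 by rot 0.0295 F [ 2.6 -1.9 -3.5]
need to level: dtheta -0.0225 x 0.3
wheel along [-0.3579 -0.3577 -0.3569 -0.3556] roll 0.005
t 9.85 tilt-level 0.0202 by rot 0.028 F [ 3.5 -1.2 -2.8]
need to level: dtheta -0.0202 x 0.3
```

Emit:
{"fn": "carry_out", "kwargs": {
  "motion": [0,0,0,0,0,0,1,0,0,0,0,0,0,1,0,0,0,0,0,0,1,0,0,0,0,0,0,1,0,0,0,0,0,0,1,0,0,0,0,0,0,1]
}}

```text
time_s: 10.45
eef_pos: [0.5515, -0.2596, 0.1308]
eef_rot: [0.53, 0.473, 0.513, -0.483]
wrist_force: [2.6, -0.5, -2.5]
opening: 0.159
```

```bash
python3 -c "
from h import *
stat(1);stat(0)"
```

```text
t 10.45 tilt-level 0.0194 by rot 0.0274 F [ 2.6 -0.5 -2.5]
need to level: dtheta -0.0194 x 0.3
wheel along [-0.339  -0.3303] roll 0.0274
t 10.65 tilt-level 0.0194 by rot 0.0275 F [ 3.   0.  -2.9]
need to level: dtheta -0.0194 x 0.3
```

Emit:
{"fn": "carry_out", "kwargs": {
  "motion": [0,0.47,0,0.0037,0,0,1,0,0.47,0,0.0037,0,0,1,0,0,0,0,0,0,1,0,0,0,0,0,0,1,0,0,0,0,0,0,1,0,0,0,0,0,0,1,0,0,0,0,0,0,1]
}}

```text
time_s: 11.35
eef_pos: [0.5515, -0.26, 0.1226]
eef_rot: [0.525, 0.477, 0.517, -0.479]
wrist_force: [2.6, -1.2, -2.9]
opening: 0.152
```

```bash
python3 -c "
from h import *
stat(1);stat(0)"
```

```text
t 11.35 tilt-level 0.0011 by rot 0.0096 F [ 2.6 -1.2 -2.9]
need to level: dtheta -0.0011 x 0.3
wheel along [-0.2973 -0.289 ] roll 0.0689
t 11.55 tilt-level 0.0012 by rot 0.0096 F [ 3.2 -0.1 -2.6]
need to level: dtheta -0.0012 x 0.3
```

Emit:
{"fn": "carry_out", "kwargs": {
  "motion": [0,0,0,0,0,0,1,0,0,0,0,0,0,1,0,0,0,0,0,0,1,0,0,0,0,0,0,1,0,0,0,0,0,0,1,0,0,0,0,0,0,1,0,0,0,0,0,0,1,0,0,0,0,0,0,1]
}}

```text
time_s: 12.35
eef_pos: [0.5515, -0.26, 0.1227]
eef_rot: [0.525, 0.477, 0.517, -0.479]
wrist_force: [3.6, 0.6, -2.8]
opening: 0.153
```

```bash
python3 -c "
from h import *
stat(1);stat(0)"
```

```text
t 12.35 tilt-level 0.0013 by rot 0.0097 F [ 3.6  0.6 -2.8]
need to level: dtheta -0.0013 x 0.3
wheel along [-0.2596 -0.2545] roll 0.105
t 12.55 tilt-level 0.0014 by rot 0.0097 F [ 2.3  0.1 -3.4]
need to level: dtheta -0.0014 x 0.3
```

Emit:
{"fn": "carry_out", "kwargs": {
  "motion": [0,-0.4,0,-0.0031,0,0,1,0,0,0,0,0,0,1,0,0,0,0,0,0,1,0,0,0,0,0,0,1,0,0,0,0,0,0,1,0,0,0,0,0,0,1,0,0,0,0,0,0,1]
}}

```text
time_s: 13.25
eef_pos: [0.5515, -0.2599, 0.1261]
eef_rot: [0.527, 0.475, 0.515, -0.48]
wrist_force: [3.0, -0.4, -1.8]
opening: 0.159
```

```bash
python3 -c "
from h import *
stat(1);stat(0)"
```

```text
t 13.25 tilt-level 0.009 by rot 0.0173 F [ 3.  -0.4 -1.8]
need to level: dtheta -0.009 x 0.3
wheel along [-0.2288 -0.2198] roll 0.1377
t 13.45 tilt-level 0.009 by rot 0.0173 F [ 3.2  0.5 -3.2]
need to level: dtheta -0.009 x 0.3
```

Emit:
{"fn": "carry_out", "kwargs": {
  "motion": [0,0,0,0,0,0,1,0,0,0,0,0,0,1,0,0,0,0,0,0,1,0,0,0,0,0,0,1,0,0.43,0,0.0033,0,0,1,0,0.43,0,0.0033,0,0,1,0,0,0,0,0,0,1]
}}

```text
time_s: 14.15
eef_pos: [0.5516, -0.2601, 0.119]
eef_rot: [0.523, 0.479, 0.52, -0.477]
wrist_force: [3.2, 0.1, -3.0]
opening: 0.154
```

```bash
python3 -c "
from h import *
stat(1);stat(0)"
```

```text
t 14.15 tilt-level -0.0069 by rot 0.0013 F [ 3.2  0.1 -3. ]
need to level: dtheta 0.0069 x 0.3
wheel along [-0.192  -0.1827] roll 0.1746
t 14.35 tilt-level -0.0057 by rot 0.0021 F [ 2.8 -1.3 -2.6]
need to level: dtheta 0.0057 x 0.3
```

Emit:
{"fn": "carry_out", "kwargs": {
  "motion": [0,0.8,0,0.0062,0,0,1,0,0,0,0,0,0,1,0,0,0,0,0,0,1,0,0,0,0,0,0,1]
}}

```text
time_s: 14.75
eef_pos: [0.5515, -0.2603, 0.1127]
eef_rot: [0.519, 0.482, 0.523, -0.473]
wrist_force: [3.0, -1.1, -2.8]
opening: 0.151
```

```bash
python3 -c "
from h import *
stat(1);stat(0)"
```

```text
t 14.75 tilt-level -0.0211 by rot -0.0131 F [ 3.  -1.1 -2.8]
need to level: dtheta 0.0211 x 0.3
wheel along [-0.1703 -0.1658] roll 0.194
t 14.95 tilt-level -0.0206 by rot -0.0128 F [ 2.5 -0.5 -2.7]
need to level: dtheta 0.0206 x 0.3
```

Emit:
{"fn": "carry_out", "kwargs": {
  "motion": [0,0,0,0,0,0,1,0,0,0,0,0,0,1,0,-0.66,0,-0.0051,0,0,1,0,-0.66,0,-0.0051,0,0,1,0,0,0,0,0,0,1]
}}

```text
time_s: 15.45
eef_pos: [0.5515, -0.26, 0.1237]
eef_rot: [0.526, 0.476, 0.517, -0.479]
wrist_force: [2.5, -1.1, -2.5]
opening: 0.155
```

```bash
python3 -c "
from h import *
stat(2);stat(0)"
```

```text
t 15.45 tilt-level 0.0036 by rot 0.0111 F [ 2.5 -1.1 -2.5]
need to level: dtheta -0.0036 x 0.3
wheel along [-0.1635 -0.1642 -0.1674 -0.1621] roll 0.1977
t 15.85 tilt-level 0.0017 by rot 0.0098 F [ 3.4 -0.4 -2.3]
need to level: dtheta -0.0017 x 0.3
```

```bash
cat > m.py <<'E'
from h import *
L=[]
for k in range(3):
    for c in ["scene","top"]:
        t=ctrl.get_obs()["time_s"];im=ctrl.camera(c);a=lm(c,"wheel");b=[x for x in lm(c,"lamp") if np.hypot(x[1][0]-.414,x[1][1]-.014)<.03]
        a=[S.inv().apply(np.array(x[1])-H) for x in a];a=[v for v in a if abs(v[0])<.03 and -.4<v[1]<0]
        b=[S.inv().apply(np.array(x[1])-H)[1] for x in b]
        print(c,round(t,2),a[0][1].round(4) if a else None,np.round(b[:1],4))
    cv2.imwrite("pics/top_last.png",im) if c=="top" else 0
stat(0)
E
python3 m.py
```

```text
scene 15.85 -0.1656 [-0.1627]
top 16.0 -0.1636 [-0.1598]
scene 16.15 -0.1647 [-0.1649]
top 16.3 -0.1619 [-0.1601]
scene 16.45 None [-0.1631]
top 16.6 -0.1607 [-0.1592]
t 16.75 tilt-level 0.002 by rot 0.01 F [ 3.3  0.8 -2.8]
need to level: dtheta -0.002 x 0.3
```

Emit:
{"fn": "carry_out", "kwargs": {
  "motion": [0,0,0,0,0,0,1,0,0,0,0,0,0,1,0,0,0,0,0,0,1,0,0,0,0,0,0,1,0,0,0,0,0,0,1,0,0,0,0,0,0,1,0,0,0,0,0,0,1,0,0,0,0,0,0,1]
}}

```text
time_s: 17.55
eef_pos: [0.5515, -0.26, 0.123]
eef_rot: [0.525, 0.477, 0.517, -0.479]
wrist_force: [3.0, -0.3, -2.2]
opening: 0.159
```

```bash
python3 m.py; python3 -c "
from h import *
im=cv2.imread('pics/top_last.png');cv2.imwrite('pics/t1.png',cv2.resize(im[180:280,240:400],None,fx=5,fy=5,interpolation=2))
# wheel-centre pixel vs lamp-ridge target pixel (wheel at lamp line)
for y in (-.155,-.1615,-.168): print(y,proj('top',H+S.apply([0,y,.025])),proj('top',H+S.apply([-.11,y,.077])))"
```

```text
scene 17.55 -0.165 [-0.1635]
top 17.7 -0.1621 [-0.1594]
scene 17.85 -0.1635 [-0.165]
top 18.0 -0.1626 [-0.1583]
scene 18.15 -0.1664 []
top 18.3 -0.1628 [-0.16]
t 18.45 tilt-level 0.0019 by rot 0.01 F [ 3.3  0.7 -2.7]
need to level: dtheta -0.0019 x 0.3
-0.155 [305.0, 213.0] [308.0, 247.0]
-0.1615 [307.0, 213.0] [310.0, 247.0]
-0.168 [309.0, 213.0] [312.0, 247.0]
```

View pics/t1.png

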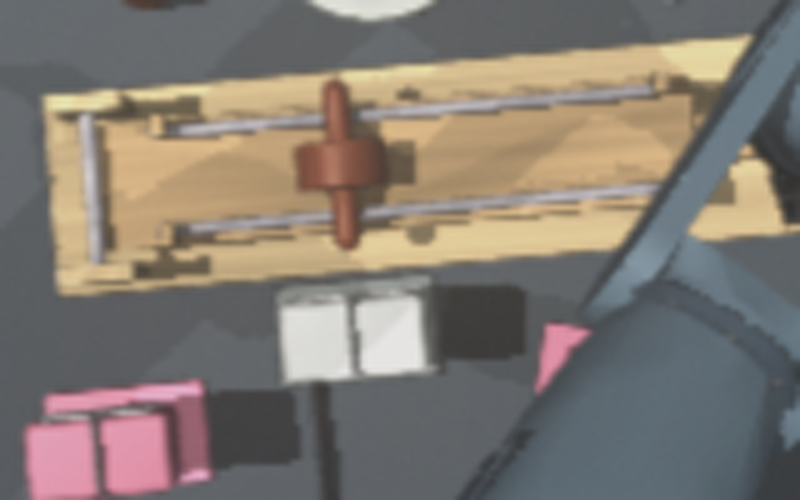

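The wheel (crop 340,165) lies on the lamp's ridge line (crop 355,335) once perspective is allowed for, and it is at rest. Holding there for the cure time.

Emit:
{"fn": "carry_out", "kwargs": {
  "motion": [0,0,0,0,0,0,1,0,0,0,0,0,0,1,0,0,0,0,0,0,1,0,0,0,0,0,0,1,0,0,0,0,0,0,1,0,0,0,0,0,0,1,0,0,0,0,0,0,1,0,0,0,0,0,0,1,0,0,0,0,0,0,1,0,0,0,0,0,0,1]
}}

```text
time_s: 19.45
eef_pos: [0.5515, -0.26, 0.123]
eef_rot: [0.525, 0.477, 0.517, -0.479]
wrist_force: [2.4, 0.3, -3.6]
opening: 0.155
```

Emit:
{"fn": "carry_out", "kwargs": {
  "motion": [0,0,0,0,0,0,1,0,0,0,0,0,0,1,0,0,0,0,0,0,1,0,0,0,0,0,0,1,0,0,0,0,0,0,1,0,0,0,0,0,0,1,0,0,0,0,0,0,1,0,0,0,0,0,0,1,0,0,0,0,0,0,1,0,0,0,0,0,0,1]
}}

```text
time_s: 20.45
eef_pos: [0.5515, -0.26, 0.123]
eef_rot: [0.525, 0.477, 0.517, -0.479]
wrist_force: [3.1, 0.2, -2.4]
opening: 0.154
```

Emit:
{"fn": "carry_out", "kwargs": {
  "motion": [0,0,0,0,0,0,1,0,0,0,0,0,0,1,0,0,0,0,0,0,1,0,0,0,0,0,0,1,0,0,0,0,0,0,1,0,0,0,0,0,0,1,0,0,0,0,0,0,1,0,0,0,0,0,0,1,0,0,0,0,0,0,1,0,0,0,0,0,0,1]
}}

```text
time_s: 21.45
eef_pos: [0.5515, -0.26, 0.123]
eef_rot: [0.525, 0.477, 0.517, -0.479]
wrist_force: [4.1, -0.0, -2.5]
opening: 0.158
```

Emit:
{"fn": "carry_out", "kwargs": {
  "motion": [0,0,0,0,0,0,1,0,0,0,0,0,0,1,0,0,0,0,0,0,1,0,0,0,0,0,0,1,0,0,0,0,0,0,1,0,0,0,0,0,0,1,0,0,0,0,0,0,1,0,0,0,0,0,0,1,0,0,0,0,0,0,1,0,0,0,0,0,0,1]
}}

```text
time_s: 22.45
eef_pos: [0.5515, -0.26, 0.123]
eef_rot: [0.525, 0.477, 0.517, -0.479]
wrist_force: [3.4, 0.1, -1.7]
opening: 0.156
```

```bash
python3 m.py
```

```text
scene 22.45 -0.1675 [-0.1636]
top 22.6 -0.1626 [-0.1575]
scene 22.75 -0.1642 [-0.1638]
top 22.9 -0.1624 [-0.1606]
scene 23.05 -0.166 [-0.163]
top 23.2 -0.1651 [-0.1621]
t 23.35 tilt-level 0.0019 by rot 0.01 F [ 2.9  0.  -2.2]
need to level: dtheta -0.0019 x 0.3
```

```bash
python3 -c "
from h import *
print(ctrl.hand_in())"
```

```text
the job is handed in; nothing more can be done
None
```

I gripped the rack by its handle tab and tilted it slightly above level. The wheel rolled about 198 mm along the rails at about 0.04–0.05 m/s. I tilted the rack back to stop the wheel in front of the white lamp, levelled it, and handed in the job at about 23.4 s, still holding it.

- **Rest:** the wheel showed no movement beyond measurement noise from about 15.9 s to 23.35 s, roughly 7.4 s.
- **Centring:** the networks put the wheel 2–3 mm short of the lamp's centre line on average. The enlarged top picture showed the two aligned to within about 2 mm. Both are within the measuring error of about 4 mm.
- **Tilt:** by gripper position the rack was 0.002 rad above level. By gripper orientation it read 0.010, or about 0.004 after removing the reading error already there at the grasp. The wheel staying put fits a level rack.
- **Grip and contact:** the opening stayed at about 13 mm on the tab, with a steady wrist force of about 3–4 N. I commanded no move near the pink look-alikes, the lamp or the bystanders, and the forces I read stayed small. I did not check their positions again at the end.
- **Mishap:** on the way down to the handle the tool drifted about 13 mm sideways. I corrected this before gripping, and nothing was touched.

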